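Scoop ceramic balls into the viewing cell and line it up with the lamp

ROBOT

A 6-joint arm with a two-finger parallel gripper is mounted at the origin on the work surface. World frame = base frame: x ahead of the robot, y to its left, z up, the work surface at z = 0. Lengths are in mm, angles in rad, forces in N, time in s.
With the tool pointing down it reaches from about 350 to 775 mm from the base axis. Payload 7.3 kg.
Tool frame: the origin (TCP) lies at the very end of the fingers, on their centre line; the grasp point (between the pads) lies 19 mm behind it (bot.grip_point_offset is the distance from the TCP to the grasp point, in mm); z points along the fingers, y is the line along which they close (so a half turn about z gives the same grasp; the last joint's range is limited). The gripper opens to 92 mm and grips with 3 to 60 N. Pads are 19 mm wide; open, the fingers measure 130 mm over their backs; the gripper's body (75 mm by 190 mm) begins 47 mm behind the grasp point.
Start: joints at [-1.399, 0.342, 1.524, -0, 1.275, -0.146], TCP at [164.073, -498.723, 226.741] pointing down, gripper open.
Joint ranges: [-2.53, 2.53], [-0.77, 2.02], [0.04, 2.7], [-1, 4.14], [0.28, 2.66], [-3.11, 3.11]. Speed limits (rad/s): [2.57, 2.57, 3.14, 3.14, 3.14, 3.14].

INTERFACE

Orientations are given as [roll, pitch, yaw] about the fixed x, y, z axes, in that order (R = Rz(yaw) Ry(pitch) Rx(roll)).
In Python, from plant import bot gives the robot as it stands. The module is installed in compiled form; this text tells all that it offers.
- The arm moves only by the shell command python3 -m jog 'ROWS' [OPENING]. ROWS is JSON, a list of rows, each a list of 6 numbers: the shift along the tool's x, y, z in mm, then the turn, a rotation vector about the tool's x, y, z in rad. In form: [[dx, dy, dz, rx, ry, rz], ...]. A call has 1 to 12 rows; each row shifts and turns the commanded pose from where the row before left it, along the tool's axes as they then stand; what a row does not reach is not made up. A row lasts 1/10 s, in which the tool goes at most 50 mm and 8.59 degrees, less where a joint would pass 70% of its speed; a pose out of reach is approached as far as the arm can. A call with a gripper value outside its range is refused whole. OPENING is the opening in per cent of the stroke, from 0 (shut) to 100 (fully open), set as the call begins (- or left out, the last holds). The fingers move at their own pace and stop on an object; the grip force is fixed at half the most. Time passes only in rows, so rows that do not move let the fingers close. It gives the time, the measured TCP pose, the force, the opening and the grip force at its end, in the units of the state.
- bot.get_obs(): the state, without advancing time (a new reading comes with each control period).
- bot.capture(name): name is "side" or "top"; returns the picture (400x640x3 uint8, red, green, blue); there is no depth.
- bot.camera_model(name): a dict with "fx", "fy", "cx", "cy" (pixels), "dist_coeffs" ([k1, k2, p1, p2, k3] as OpenCV has them; the pictures are not rectified), "position" and "orientation" of the camera in the world. Camera axes: x right, y down, z forward; pixel columns grow to the right and rows downward; lengths in mm; the calibration is good to about 2 mm. A picture is of the moment at which its call begins. camera_model takes no time and is no camera call.
- bot.close_job(): hands the job in; it is judged then, once.
Trained networks look in the newest picture that a camera, given by its name, has taken for a name from the list of things; names that differ only in an ending like _2 or _b are one class to them, and where a whole thing is asked for, a point or a joint stands for the part that bears it (a point fixed in the world has none). Each returns a list of dicts, best first, with "p" (0 to 1); they miss things now and then, are a little off and sometimes report something else, mostly with a low value. They report only what shows in the picture. A call takes as long as a camera call.
- bot.outline_of(target, camera): "mask" (400x640 bool, what is visible of it) and "pixel" ([column, row] in pixels, amid what is visible of it).
The state is a dict: "time": time; "joint_positions": joint angles; "dq": joint speeds; "tau": joint torques, N m; "tool_pos": TCP position; "tcp_rot": TCP orientation; "contact_force": force on the tool from outside, world axes, zero at the start; "moment": the same for the moment, N m; "grip_width": finger opening in mm; "finger_force": force on a finger pad.
Only numpy, scipy, OpenCV 4.12 (cv2) and the standard library are available. Lean on these libraries where they do the work, as an engineer would, in place of code of your own. Each camera call takes 0.05 s, during which the arm holds its last target. There are 200 camera calls.

TASK

Draw the scoop out from under the shelf by its bowl, set it down flat on the open bench and let go, then take it by its handle, scoop balls out of the narrow bin and tip at least three of them into the viewing cell; the other balls stay in the bin, none on the bench or in the scoop, and the gripper itself must not touch a ball. Turn the cell by its fin, before or after filling it, so that its clear faces squarely face the lamp and the camera, and finish with the scoop lying flat on the bench. Push gently: neither ram the scoop into the bin nor jam the balls hard against its end stop (20 N on a ball is too much), and leave the bottle, plate and cup where they are.

Things in the scene. Friction and masses are not known exactly. Their poses are not given: they have to be found in the camera images.
- shelf: Low fixed aluminium instrument shelf on the bench, 160 deep, 240 wide, 112 tall, with a black controller box on top set back 77 from the front edge (top at 152). Origin on the bench at the middle of its open front; +x points into the shelf, so one looks in along +x. Its middle bay is open only at the front: 116 wide, 100 high inside, 148 deep. The scoop's handle is inside this bay, out of reach from above.
- scoop_grip (a point): Middle of the scoop's handle. Scoop: aluminium bowl, black handle, about 0.16 kg, balances over the bowl. Axes: +x along the handle towards the bowl's open lip, +z up when the scoop lies flat on its bowl. Handle: level flat-sided bar, 16 wide (y), 26 tall (z), 115 long (x from -65 to +50 of this point), its middle 70 above the underside of the bowl. The rear of the bowl is 60 ahead (+x) of this point, the front lip 146 ahead.
- scoop_bowl (a point): Middle of the scoop's bowl, half-way up its walls (21 above the underside). Same axes as scoop_grip. Bowl: 64 wide outside (y), 58 inside, 86 long (x from -43 to +43 of this point), walls 42 high (28 near the lip), open above and at the front (+x), floor 3 thick thinning to 1.6 at the lip. At the start the scoop lies flat on the bench with only the bowl sticking out of the shelf.
- bin: Fixed narrow grey parts bin, open above. Origin on the bench; +x along its length, away from the robot. Inside 74 wide (y from -37 to +37): room for the bowl, not for fingers beside it. Flat floor 10 above the bench, rim 50 above it, upright end wall at x = -130 (6 thick), outer far end at x = +146; a sloped end stop towards +x. The balls start between x = -14 and +66.
- bin_end (a point): Point on the bin's floor (x = +100 in the bin) at the farthest place where the end stop's foot can be clamped; the foot really is 0 to 35 nearer (-x), differently each time and not reported: feel for it. The stop slopes up and away at 55 degrees, 40 high, and does not yield. Pushed balls roll ahead of the scoop until they meet the stop; only then do they climb over the lip.
- ball1_center (a point): Centre of one of seven equal white ceramic balls, diameter 22, 20 g, lying in the bin; rolls once its support slopes by more than about 10 degrees.
- ball2_center (a point): Centre of one of seven equal white ceramic balls, diameter 22, 20 g, lying in the bin; rolls once its support slopes by more than about 10 degrees.
- ball3_center (a point): Centre of one of seven equal white ceramic balls, diameter 22, 20 g, lying in the bin; rolls once its support slopes by more than about 10 degrees.
- ball4_center (a point): Centre of one of seven equal white ceramic balls, diameter 22, 20 g, lying in the bin; rolls once its support slopes by more than about 10 degrees.
- ball5_center (a point): Centre of one of seven equal white ceramic balls, diameter 22, 20 g, lying in the bin; rolls once its support slopes by more than about 10 degrees.
- ball6_center (a point): Centre of one of seven equal white ceramic balls, diameter 22, 20 g, lying in the bin; rolls once its support slopes by more than about 10 degrees.
- ball7_center (a point): Centre of one of seven equal white ceramic balls, diameter 22, 20 g, lying in the bin; rolls once its support slopes by more than about 10 degrees.
- station: Fixed viewing station on the bench: black base plate 170 x 440 x 8, lamp box (103 tall, at y +167 to +203) and horizontal camera (82 tall, at y -148 to -220) facing each other across the turntable. Origin on the bench below the turntable's axis; the light path runs along its y axis at height 58; +x points away from the robot.
- cell (a joint): Angle (rad) of the cell on the station's turntable about the upright axis through the station's origin, counter-clockwise positive from above; 0 = clear faces square to the light path and fin towards the station's -x. Range -0.35 to 1.3; stiff (about 0.15 N m), stays where it is left.
- cell_mouth (a point): Centre of the cell's open mouth, level with its rim, 84.5 above the bench; axes turn with the cell (x along the cell's own x, y through its clear faces, z up). Cell: open-topped box, inside 90 (x) by 84 (y) and 56 deep, walls 4 thick; the two faces at +-y are clear, the two at +-x black.
- fin (a point): Middle of the turning fin, an upright aluminium plate that sticks out of the black -x side of the cell: 12 thick (its y), 42 tall (21 above and below this point, top 66.5 above the bench), spanning from 27.5 outward to 17.5 inward of this point; the point lies 78 from the turntable's axis. Same axes as cell_mouth (+x towards the turntable's axis).
- flask: White plastic bottle, radius 30, 130 tall, standing on the bench. Leave alone.
- sample: Flat machined aluminium plate 110 x 80 x 12 on the bench, beyond the open bench between bin and shelf (that stretch, on the robot's side, has nothing on it: room for the scoop). Leave alone.
- pot: Black cup, radius 36, 75 tall, on the bench. Leave alone.

How it is judged (in metres and radians):
On the way:
1. the scoop has been drawn clear of the shelf and lies flat on the bench, let go (handle middle at least 25 mm in front of the shelf) (x of scoop_grip in the frame of shelf below -0.025 m and height (world z) of scoop_grip below 0.078 m and angle between scoop_grip's own z axis and vertical below 0.12 rad and contact force between the fingers and scoop below 0.2 N), for 0.1 s.
At the end, for the whole second after the job is handed in: At least three balls lie in the cell and all the others in the bin, at rest; the cell is within 0.12 rad (7 degrees) of square to the light path; the scoop lies flat (within 0.12 rad) and still on the bench, let go ((((horizontal distance between each of ball1_center, ball2_center, ball3_center and cell_mouth below 0.052 m and height (world z) of each of ball1_center, ball2_center, ball3_center below 0.085 m) or (horizontal distance between each of ball1_center, ball2_center, ball4_center and cell_mouth below 0.052 m and height (world z) of each of ball1_center, ball2_center, ball4_center below 0.085 m) or (horizontal distance between each of ball1_center, ball2_center, ball5_center and cell_mouth below 0.052 m and height (world z) of each of ball1_center, ball2_center, ball5_center below 0.085 m) or (horizontal distance between each of ball1_center, ball2_center, ball6_center and cell_mouth below 0.052 m and height (world z) of each of ball1_center, ball2_center, ball6_center below 0.085 m) or (horizontal distance between each of ball1_center, ball2_center, ball7_center and cell_mouth below 0.052 m and height (world z) of each of ball1_center, ball2_center, ball7_center below 0.085 m) or (horizontal distance between each of ball1_center, ball3_center, ball4_center and cell_mouth below 0.052 m and height (world z) of each of ball1_center, ball3_center, ball4_center below 0.085 m) or (horizontal distance between each of ball1_center, ball3_center, ball5_center and cell_mouth below 0.052 m and height (world z) of each of ball1_center, ball3_center, ball5_center below 0.085 m) or (horizontal distance between each of ball1_center, ball3_center, ball6_center and cell_mouth below 0.052 m and height (world z) of each of ball1_center, ball3_center, ball6_center below 0.085 m) or (horizontal distance between each of ball1_center, ball3_center, ball7_center and cell_mouth below 0.052 m and height (world z) of each of ball1_center, ball3_center, ball7_center below 0.085 m) or (horizontal distance between each of ball1_center, ball4_center, ball5_center and cell_mouth below 0.052 m and height (world z) of each of ball1_center, ball4_center, ball5_center below 0.085 m) or (horizontal distance between each of ball1_center, ball4_center, ball6_center and cell_mouth below 0.052 m and height (world z) of each of ball1_center, ball4_center, ball6_center below 0.085 m) or (horizontal distance between each of ball1_center, ball4_center, ball7_center and cell_mouth below 0.052 m and height (world z) of each of ball1_center, ball4_center, ball7_center below 0.085 m) or (horizontal distance between each of ball1_center, ball5_center, ball6_center and cell_mouth below 0.052 m and height (world z) of each of ball1_center, ball5_center, ball6_center below 0.085 m) or (horizontal distance between each of ball1_center, ball5_center, ball7_center and cell_mouth below 0.052 m and height (world z) of each of ball1_center, ball5_center, ball7_center below 0.085 m) or (horizontal distance between each of ball1_center, ball6_center, ball7_center and cell_mouth below 0.052 m and height (world z) of each of ball1_center, ball6_center, ball7_center below 0.085 m) or (horizontal distance between each of ball2_center, ball3_center, ball4_center and cell_mouth below 0.052 m and height (world z) of each of ball2_center, ball3_center, ball4_center below 0.085 m) or (horizontal distance between each of ball2_center, ball3_center, ball5_center and cell_mouth below 0.052 m and height (world z) of each of ball2_center, ball3_center, ball5_center below 0.085 m) or (horizontal distance between each of ball2_center, ball3_center, ball6_center and cell_mouth below 0.052 m and height (world z) of each of ball2_center, ball3_center, ball6_center below 0.085 m) or (horizontal distance between each of ball2_center, ball3_center, ball7_center and cell_mouth below 0.052 m and height (world z) of each of ball2_center, ball3_center, ball7_center below 0.085 m) or (horizontal distance between each of ball2_center, ball4_center, ball5_center and cell_mouth below 0.052 m and height (world z) of each of ball2_center, ball4_center, ball5_center below 0.085 m)) or ((horizontal distance between each of ball2_center, ball4_center, ball6_center and cell_mouth below 0.052 m and height (world z) of each of ball2_center, ball4_center, ball6_center below 0.085 m) or (horizontal distance between each of ball2_center, ball4_center, ball7_center and cell_mouth below 0.052 m and height (world z) of each of ball2_center, ball4_center, ball7_center below 0.085 m) or (horizontal distance between each of ball2_center, ball5_center, ball6_center and cell_mouth below 0.052 m and height (world z) of each of ball2_center, ball5_center, ball6_center below 0.085 m) or (horizontal distance between each of ball2_center, ball5_center, ball7_center and cell_mouth below 0.052 m and height (world z) of each of ball2_center, ball5_center, ball7_center below 0.085 m) or (horizontal distance between each of ball2_center, ball6_center, ball7_center and cell_mouth below 0.052 m and height (world z) of each of ball2_center, ball6_center, ball7_center below 0.085 m) or (horizontal distance between each of ball3_center, ball4_center, ball5_center and cell_mouth below 0.052 m and height (world z) of each of ball3_center, ball4_center, ball5_center below 0.085 m) or (horizontal distance between each of ball3_center, ball4_center, ball6_center and cell_mouth below 0.052 m and height (world z) of each of ball3_center, ball4_center, ball6_center below 0.085 m) or (horizontal distance between each of ball3_center, ball4_center, ball7_center and cell_mouth below 0.052 m and height (world z) of each of ball3_center, ball4_center, ball7_center below 0.085 m) or (horizontal distance between each of ball3_center, ball5_center, ball6_center and cell_mouth below 0.052 m and height (world z) of each of ball3_center, ball5_center, ball6_center below 0.085 m) or (horizontal distance between each of ball3_center, ball5_center, ball7_center and cell_mouth below 0.052 m and height (world z) of each of ball3_center, ball5_center, ball7_center below 0.085 m) or (horizontal distance between each of ball3_center, ball6_center, ball7_center and cell_mouth below 0.052 m and height (world z) of each of ball3_center, ball6_center, ball7_center below 0.085 m) or (horizontal distance between each of ball4_center, ball5_center, ball6_center and cell_mouth below 0.052 m and height (world z) of each of ball4_center, ball5_center, ball6_center below 0.085 m) or (horizontal distance between each of ball4_center, ball5_center, ball7_center and cell_mouth below 0.052 m and height (world z) of each of ball4_center, ball5_center, ball7_center below 0.085 m) or (horizontal distance between each of ball4_center, ball6_center, ball7_center and cell_mouth below 0.052 m and height (world z) of each of ball4_center, ball6_center, ball7_center below 0.085 m) or (horizontal distance between each of ball5_center, ball6_center, ball7_center and cell_mouth below 0.052 m and height (world z) of each of ball5_center, ball6_center, ball7_center below 0.085 m))) and ((horizontal distance between ball1_center and cell_mouth below 0.052 m and height (world z) of ball1_center below 0.085 m) or (x of ball1_center in the frame of bin between -0.13 and 0.14 m and y of ball1_center in the frame of bin between -0.037 and 0.037 m and height (world z) of ball1_center below 0.075 m)) and ((horizontal distance between ball2_center and cell_mouth below 0.052 m and height (world z) of ball2_center below 0.085 m) or (x of ball2_center in the frame of bin between -0.13 and 0.14 m and y of ball2_center in the frame of bin between -0.037 and 0.037 m and height (world z) of ball2_center below 0.075 m)) and ((horizontal distance between ball3_center and cell_mouth below 0.052 m and height (world z) of ball3_center below 0.085 m) or (x of ball3_center in the frame of bin between -0.13 and 0.14 m and y of ball3_center in the frame of bin between -0.037 and 0.037 m and height (world z) of ball3_center below 0.075 m)) and ((horizontal distance between ball4_center and cell_mouth below 0.052 m and height (world z) of ball4_center below 0.085 m) or (x of ball4_center in the frame of bin between -0.13 and 0.14 m and y of ball4_center in the frame of bin between -0.037 and 0.037 m and height (world z) of ball4_center below 0.075 m)) and ((horizontal distance between ball5_center and cell_mouth below 0.052 m and height (world z) of ball5_center below 0.085 m) or (x of ball5_center in the frame of bin between -0.13 and 0.14 m and y of ball5_center in the frame of bin between -0.037 and 0.037 m and height (world z) of ball5_center below 0.075 m)) and ((horizontal distance between ball6_center and cell_mouth below 0.052 m and height (world z) of ball6_center below 0.085 m) or (x of ball6_center in the frame of bin between -0.13 and 0.14 m and y of ball6_center in the frame of bin between -0.037 and 0.037 m and height (world z) of ball6_center below 0.075 m)) and ((horizontal distance between ball7_center and cell_mouth below 0.052 m and height (world z) of ball7_center below 0.085 m) or (x of ball7_center in the frame of bin between -0.13 and 0.14 m and y of ball7_center in the frame of bin between -0.037 and 0.037 m and height (world z) of ball7_center below 0.075 m)) and value of joint cell between -0.12 and 0.12 rad and height (world z) of scoop_grip below 0.078 m and angle between scoop_grip's own z axis and vertical below 0.12 rad and linear speed of scoop below 0.02 m/s and linear speed of each of ball1, ball2, ball3, ball4, ball5, ball6, ball7 below 0.05 m/s); the robot touches nothing.
It fails at once if a ball falls on the bench or is left in the scoop on the bench (height (world z) of any of ball1_center, ball2_center, ball3_center, ball4_center, ball5_center, ball6_center, ball7_center below 0.0175 m).
It fails at once if the gripper touches a ball (contact force between the fingers and ball1 above 0.3 N or contact force between the fingers and ball2 above 0.3 N or contact force between the fingers and ball3 above 0.3 N or contact force between the fingers and ball4 above 0.3 N or contact force between the fingers and ball5 above 0.3 N or contact force between the fingers and ball6 above 0.3 N or contact force between the fingers and ball7 above 0.3 N).
It fails at once if the scoop is rammed into the bin with more than 30 N (contact force between scoop and bin above 30 N).
It fails at once if a ball is jammed against the bin or its end stop with more than 20 N (contact force between any of ball1, ball2, ball3, ball4, ball5, ball6, ball7 and bin above 20 N).
It fails at once if a bystander (bottle, plate or cup) is moved by more than 20 mm (distance of any of flask, sample, pot from where it was at the start of the episode above 0.02 m).
It also fails if it takes over 72 s, if anything falls off the work surface, if the arm or the gripper's body presses on something with over 40 N, if the wrist force passes 120 N, or if a joint passes its speed limit or range.

## Working session

There is one attempt and no reset: what is moved stays moved. The work goes in short steps, Python scripts to look and compute and a shell command to move; the robot and the scene stay as the last step left them, time stands still between calls to the robot, and variables do not carry over. Pictures are saved under pics/ and viewed, at most 10 in all, crops included, and the job is handed in when it is done.

```bash
mkdir -p pics; ls; python3 - <<'E'
from plant import bot
import cv2,numpy as np
o=bot.get_obs();print({k:np.round(v,3) for k,v in o.items()})
for n in("side","top"):
    m=bot.camera_model(n);print(n,m)
    cv2.imwrite(f"pics/{n}0.png",bot.capture(n)[:,:,::-1])
E
```

```text
pics
{'time': np.float64(0.0), 'joint_positions': array([-1.399,  0.343,  1.525, -0.   ,  1.275, -0.146]), 'dq': array([-0.   , -0.001, -0.001,  0.   , -0.001, -0.001]), 'tau': array([ 1.0000e-03, -4.3124e+01, -2.4422e+01,  7.2000e-02,  5.6000e-02,
       -0.0000e+00]), 'tool_pos': array([ 163.988, -498.293,  226.038]), 'tcp_rot': array([-3.14 , -0.   ,  0.318]), 'contact_force': array([-0.338, -0.293,  0.034]), 'moment': array([ 0.034,  0.041, -0.027]), 'finger_force': np.float64(0.0), 'grip_width': np.float64(91.477)}
side {'fx': 375.64445933805524, 'fy': 375.64445933805524, 'cx': 315.6633280230497, 'cy': 202.0555597627367, 'dist_coeffs': array([-0.05467084,  0.        ,  0.        ,  0.        ,  0.        ]), 'position': array([ 435.9079987 , -724.61004717,  814.91397909]), 'orientation': array([-2.38885123, -0.02032272, -0.21590096])}
top {'fx': 500.5232978596686, 'fy': 500.5232978596686, 'cx': 309.07324594616887, 'cy': 199.30335980425528, 'dist_coeffs': array([-0.0773849,  0.       ,  0.       ,  0.       ,  0.       ]), 'position': array([ 528.58562151,  -17.96000203, 1287.14970579]), 'orientation': array([-3.0599347 , -0.02199053, -1.54422834])}
```

View pics/top0.png

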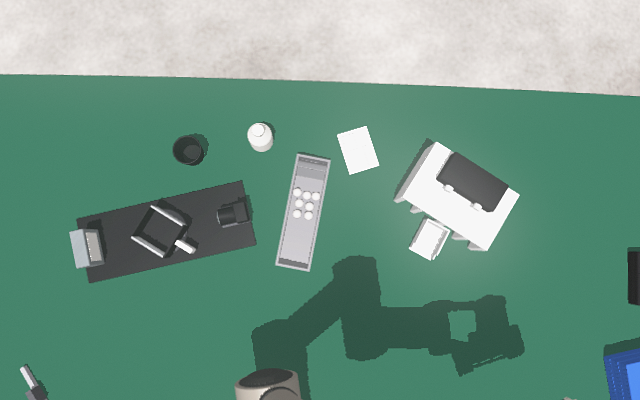

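View pics/side0.png

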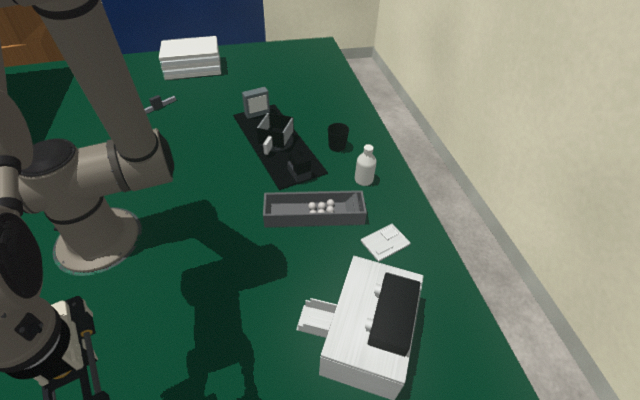

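```bash
cat > h.py <<'E'
from plant import bot
import cv2,numpy as np
from scipy.spatial.transform import Rotation as R
from scipy.optimize import minimize
CM={n:bot.camera_model(n) for n in("side","top")}
def Km(m):return np.array([[m["fx"],0,m["cx"]],[0,m["fy"],m["cy"]],[0,0,1]])
def proj(n,P):
    m=CM[n];Rw=R.from_euler("xyz",m["orientation"]).as_matrix().T
    return cv2.projectPoints(np.asarray(P,float).reshape(-1,3),cv2.Rodrigues(Rw)[0],-Rw@m["position"],Km(m),m["dist_coeffs"])[0][:,0]
def ray(n,px):
    m=CM[n];u=cv2.undistortPoints(np.array([[px]],float),Km(m),m["dist_coeffs"])[0,0]
    return m["position"],R.from_euler("xyz",m["orientation"]).apply([*u,1])
def onz(n,px,z):
    o,d=ray(n,px);return o+d*(z-o[2])/d[2]
def tri(a,b):
    (o,d),(p,e)=ray("side",a),ray("top",b);s=np.linalg.lstsq(np.c_[d,-e],p-o,rcond=None)[0]
    A,B=o+d*s[0],p+e*s[1];return (A+B)/2,np.linalg.norm(A-B)
def box(x0,x1,y0,y1,z0,z1):return np.array([[x,y,z] for x in(x0,x1) for y in(y0,y1) for z in(z0,z1)],float)
U=4
def render(n,parts,pose):
    im=np.zeros((400*U,640*U),np.uint8);x,y,th,z=pose
    for p in parts:
        q=R.from_euler("z",th).apply(p)+[x,y,z]
        h=cv2.convexHull(((proj(n,q)+.5)*U-.5).astype(np.float32))
        cv2.fillConvexPoly(im,np.round(h*8).astype(int),255,shift=3)
    return im>0
def fit(parts,masks,pose0,freez=False):
    # pose x,y,th,z ; masks {cam:mask}
    M={n:cv2.resize(m.astype(np.float32),None,fx=U,fy=U,interpolation=cv2.INTER_LINEAR)>.5 for n,m in masks.items()}
    def c(v):
        p=[v[0],v[1],v[2]/100,v[3] if freez else pose0[3]]
        return sum(1-(a&b).sum()/(a|b).sum() for a,b in((render(n,parts,p),M[n]) for n in M))
    v0=np.array([pose0[0],pose0[1],pose0[2]*100]+([pose0[3]] if freez else []))
    k=len(v0);best=None
    for it in range(2):
        S=np.vstack([v0]+[v0+np.eye(k)[i]*(15 if it==0 else 4) for i in range(k)])
        r=minimize(c,v0,method="Nelder-Mead",options=dict(initial_simplex=S,xatol=.1,fatol=1e-4,maxiter=120));v0=r.x
    return np.round([v0[0],v0[1],v0[2]/100,v0[3] if freez else pose0[3]],3),round(r.fun,3)
E
python3 - <<'E'
from h import *
import pickle
D={}
for n in("side","top"):
    bot.capture(n)
    for t in("shelf","scoop_bowl","bin","station","cell","fin","ball1_center"):
        D[n,t]=[(r["p"],r["pixel"],r["mask"]) for r in bot.outline_of(t,n)]
        print(n,t,[(round(p,2),np.round(x).tolist(),int(m.sum()),cv2.boundingRect(m.astype(np.uint8))) for p,x,m in D[n,t]])
pickle.dump(D,open("d.pkl","wb"))
for k,p in dict(fin=(185,245),cell=(162,232),bowl=(430,238),lip=(426,255),shelf=(460,195),bina=(293,268),binb=(313,155),ball=(305,203),lamp=(88,247),cam=(232,213)).items():print(k,onz("top",p,40).round())
print(bot.get_obs()["time"])
E
```

```text
side shelf [(0.75, [372.0, 328.0], 10501, (319, 255, 104, 145)), (0.23, [275.0, 130.0], 1119, (257, 113, 37, 42))]
side scoop_bowl [(0.95, [317.0, 318.0], 1106, (297, 299, 40, 38))]
side bin [(0.79, [309.0, 209.0], 3527, (262, 190, 105, 38)), (0.32, [318.0, 318.0], 1104, (297, 298, 40, 40)), (0.22, [372.0, 328.0], 10184, (320, 256, 102, 144))]
side station [(0.89, [275.0, 144.0], 4729, (234, 87, 94, 104)), (0.27, [371.0, 330.0], 10377, (318, 256, 105, 144))]
side cell [(0.93, [273.0, 133.0], 1086, (257, 113, 36, 42))]
side fin [(0.92, [272.0, 130.0], 1122, (257, 112, 36, 43)), (0.38, [314.0, 203.0], 31, (309, 203, 7, 6)), (0.16, [309.0, 209.0], 3277, (263, 191, 104, 37))]
side ball1_center []
top shelf [(0.56, [460.0, 194.0], 7399, (394, 142, 126, 109)), (0.49, [303.0, 216.0], 3632, (276, 154, 55, 118))]
top scoop_bowl [(0.84, [430.0, 238.0], 1018, (410, 219, 39, 40))]
top bin [(0.65, [357.0, 152.0], 1229, (339, 127, 39, 47)), (0.64, [306.0, 217.0], 3695, (276, 154, 55, 118)), (0.42, [189.0, 148.0], 758, (173, 134, 31, 32)), (0.26, [462.0, 195.0], 7334, (394, 142, 125, 109))]
top station [(0.61, [163.0, 230.0], 11912, (69, 181, 188, 101))]
top cell [(0.78, [161.0, 232.0], 1978, (130, 205, 66, 53)), (0.6, [307.0, 195.0], 47, (303, 191, 8, 8)), (0.46, [296.0, 203.0], 45, (296, 200, 8, 7))]
top fin [(0.57, [161.0, 230.0], 2068, (130, 205, 66, 53))]
top ball1_center [(0.5, [161.0, 231.0], 11553, (70, 182, 186, 100)), (0.42, [311.0, 194.0], 43, (313, 193, 7, 7))]
fin [509. 262.  40.]
cell [539. 321.  40.]
bowl [ 543. -349.   40.]
lip [ 500. -339.   40.]
shelf [ 653. -425.   40.]
bina [460.  -7.  40.]
binb [744. -50.  40.]
ball [622. -33.  40.]
lamp [496. 506.  40.]
cam [592. 148.  40.]
0.9
```

```bash
python3 - <<'E'
from h import *
import pickle
D=pickle.load(open("d.pkl","rb"))
def best(n,t,i=0):return D[n,t][i][2]
bowl=[box(-43,0,-32,32,-21,21),box(-43,43,-32,32,-21,7)]
J=dict(
 bowl=("scoop_bowl",bowl,[543,-349,2.55,21],0),
 shelf=("shelf",[box(0,160,-120,120,0,112),box(77,155,-80,80,112,152)],[580,-375,-.6,0],0),
 bin=("bin",[box(-136,146,-40,40,0,50)],[596,-28,-.15,0],1),
 station=("station",[box(-85,85,-220,220,0,8),box(-40,40,167,203,8,103),box(-30,30,-220,-148,8,82)],[539,321,.26,0],0),
 cell=("cell",[box(-49,49,-46,46,-60,0),box(-105.5,-49,-6,6,-60,-18)],[539,321,1.1,84.5],0))
for k,(t,parts,p0,i) in J.items():
    ms=dict(top=best("top",t,i),side=best("side",t))
    fz=k in("bowl","cell")
    print(k,"both",*fit(parts,ms,p0,fz))
    for n in ms:print("   ",n,*fit(parts,{n:ms[n]},p0))
E
```

```text
bowl both [ 539.33  -351.107    2.701   20.687] 0.303
    top [ 539.322 -351.232    2.69    21.   ] 0.071
    side [ 532.959 -348.843    2.752   21.   ] 0.21
shelf both [ 5.76762e+02 -3.63956e+02 -5.40000e-01  0.00000e+00] 0.097
    top [ 5.77286e+02 -3.63592e+02 -5.46000e-01  0.00000e+00] 0.075
    side [ 5.76249e+02 -3.64837e+02 -5.35000e-01  0.00000e+00] 0.021
bin both [ 5.9344e+02 -2.8205e+01 -1.7100e-01  0.0000e+00] 0.278
    top [ 5.93527e+02 -2.81540e+01 -1.62000e-01  0.00000e+00] 0.161
    side [ 5.92835e+02 -3.15060e+01 -1.66000e-01  0.00000e+00] 0.114
station both [5.40961e+02 3.22034e+02 2.57000e-01 0.00000e+00] 0.063
    top [5.40842e+02 3.21874e+02 2.58000e-01 0.00000e+00] 0.023
    side [5.41817e+02 3.21856e+02 2.51000e-01 0.00000e+00] 0.039
cell both [541.988 323.2     1.053  82.2  ] 0.176
    top [541.681 321.788   1.037  84.5  ] 0.078
    side [541.174 321.238   1.104  84.5  ] 0.086
```

```bash
python3 - <<'E'
from h import *
import pickle
D=pickle.load(open("d.pkl","rb"))
for w in(40,42,44):
    P=[box(-136,146,-w,w,0,50)]
    for n,i in(("top",1),("side",0)):print(w,n,*fit(P,{n:D[n,"bin"][i][2]},[593,-28,-.165,0]))
a=cv2.imread("pics/top0.png")
S=5
def ov(n,a,x0,y0,w,h,items):
    c=cv2.resize(a[y0:y0+h,x0:x0+w],None,fx=S,fy=S,interpolation=cv2.INTER_CUBIC)
    for parts,(x,y,th,z),col in items:
        for p in parts:
            q=proj(n,R.from_euler("z",th).apply(p)+[x,y,z])
            q=((q+.5-[x0,y0])*S)
            for i in range(8):
                for j in range(i):
                    if bin(i^j).count("1")==1:cv2.line(c,tuple(q[i].astype(int)),tuple(q[j].astype(int)),col,1)
    return c
b=cv2.imread("pics/side0.png")
it=[([box(-136,146,-37,37,10,50)],(593,-29,-.165,0),(0,0,255)),([box(-43,43,-32,32,-21,7)],(539.3,-351.2,2.69,21),(255,0,0)),([box(-49,49,-46,46,-60,0),box(-105.5,-49,-6,6,-60,-18)],(541.5,322,1.05,84.5),(0,255,255))]
A=ov("top",a,120,150,80,120,it);B=ov("top",a,270,150,65,120,it);C=ov("side",b,255,185,115,48,it);E=ov("side",b,290,292,55,50,it)
bot1=np.hstack([A[250:600,:350],B[0:350]]) if 0 else None
can=np.zeros((600,800,3),np.uint8)
can[:600,:325]=B;can[:240,325:800]=C[:, :475];can[250:500,325:600]=E;A2=A[250:575,20:400];can[250:500,600:800]=cv2.resize(A2,(200,171*1))[:250] if 0 else cv2.resize(A2,(200,250))
cv2.imwrite("pics/ov1.png",can)
E
```

```text
40 top [ 5.93637e+02 -2.75340e+01 -1.64000e-01  0.00000e+00] 0.161
40 side [ 5.92962e+02 -3.03330e+01 -1.84000e-01  0.00000e+00] 0.115
42 top [ 5.9437e+02 -2.7534e+01 -1.6200e-01  0.0000e+00] 0.118
42 side [ 5.93236e+02 -2.94020e+01 -1.77000e-01  0.00000e+00] 0.088
44 top [ 5.93896e+02 -2.75760e+01 -1.62000e-01  0.00000e+00] 0.108
44 side [ 5.93774e+02 -2.82110e+01 -1.81000e-01  0.00000e+00] 0.068
```

View pics/ov1.png

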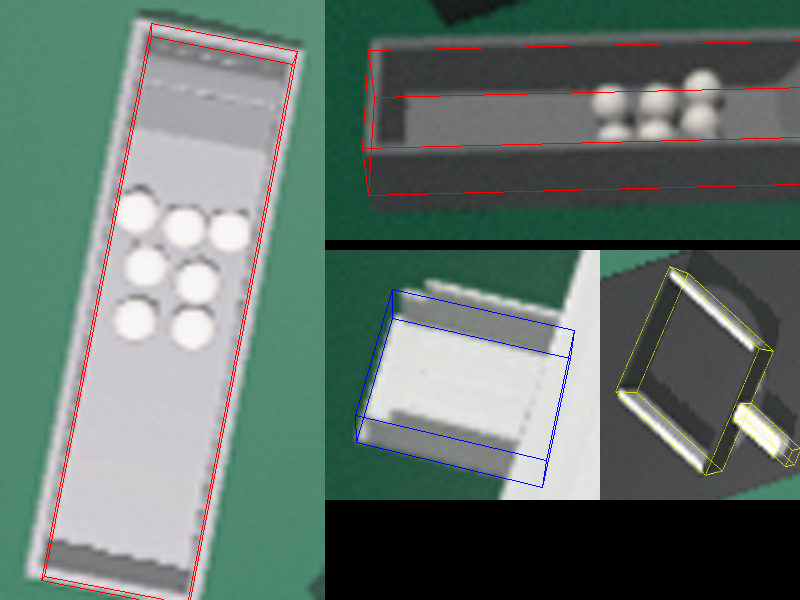

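The overlay confirms the poses: the bin's inner outline, the bowl and the cell with its fin match to about 1 px. The end-stop foot shows at about (310,178) in the top picture.

```bash
cat >> h.py <<'E'
def goal(pos,yaw,tilt=0):
    """from measured pose: turn (rotvec, tool axes), then shift in the turned axes; tilt about tool y"""
    o=bot.get_obs();Rc=R.from_euler("xyz",o["tcp_rot"])
    Rt=R.from_euler("z",yaw)*R.from_euler("x",np.pi)*R.from_euler("y",tilt)
    print("t",round(float(o["time"]),2),"turn",(Rc.inv()*Rt).as_rotvec().round(3),"shift",Rt.inv().apply(np.array(pos)-o["tool_pos"]).round(1))
E
python3 - <<'E'
from h import *
p=onz("top",(310,178.4),10);d=R.from_euler("z",.165).apply(p-[593.8,-28,0]);print("foot in bin",d)
for q in((137,130),(265,155),(205,200+85-200+3)):
    w=onz("top",(270+q[0]/5-.5,150+q[1]/5-.5),10);print(R.from_euler("z",.165).apply(w-[593.8,-28,0]).round(1))
E
python3 -m jog '[[0,0,0,0,0,0.128],[0,0,0,0,0,0.128],[0,0,0,0,0,0.128],[0,0,0,0,0,0.128],[0,0,0,0,0,0.128],[0,0,0,0,0,0.13],[26,-29.6,0,0,0,0],[26,-29.6,0,0,0,0],[26,-29.6,0,0,0,0],[26,-29.6,0,0,0,0],[26,-29.6,0,0,0,0],[26,-29.6,0,0,0,0]]' 100
python3 -m jog '[[26,-29.6,0,0,0,0],[26,-29.6,0,0,0,0],[26,-29.6,0,0,0,0],[26,-29.6,0,0,0,0],[0,0,30,0,0,0],[0,0,40,0,0,0],[0,0,40,0,0,0],[0,0,20,0,0,0],[0,0,0,0,0,0],[0,0,0,0,0,0]]'
python3 -c "
from h import *
goal([528.5,-346,4],-.4516)"
```

```text
foot in bin [95.37847014 -0.55342293 10.        ]
[96.2 33.9 10. ]
[ 96.3 -33.1  10. ]
[124.4   3.8  10. ]
time: 2.1
tool_pos: [383.4, -406.4, 226.8]
tcp_rot: [3.141, -0.0, -0.452]
contact_force: [0.8, -1.1, 0.5]
grip_width: 92.0
finger_force: 0.0
time: 3.1
tool_pos: [527.6, -346.4, 97.3]
tcp_rot: [3.141, -0.001, -0.452]
contact_force: [1.1, 0.1, 0.7]
grip_width: 91.7
finger_force: 0.0
t 3.1 turn [ 0.    -0.001 -0.001] shift [ 0.6 -0.7 93.3]
```

```bash
python3 -m jog '[[0.6,-0.7,25,0,0,0],[0,0,30,0,0,0],[0,0,20,0,0,0],[0,0,12,0,0,0],[0,0,6,0,0,0],[0,0,0,0,0,0],[0,0,0,0,0,0]]'
python3 -m jog '[[0,0,0,0,0,0],[0,0,0,0,0,0],[0,0,0,0,0,0],[0,0,0,0,0,0],[0,0,0,0,0,0],[0,0,0,0,0,0],[0,0,0,0,0,0],[0,0,0,0,0,0]]' 50
```

```text
time: 3.8
tool_pos: [528.9, -346.4, 5.1]
tcp_rot: [3.141, -0.002, -0.452]
contact_force: [0.1, 0.5, 0.3]
grip_width: 91.9
finger_force: 0.0
time: 4.6
tool_pos: [528.2, -345.8, 3.9]
tcp_rot: [3.141, -0.0, -0.452]
contact_force: [-0.2, 0.2, 3.2]
grip_width: 63.6
finger_force: 29.9
```

```bash
python3 -m jog '[[0,0,-2,0,0,0],[-5,0,0,0,0,0],[-12,0,0,0,0,0],[-18,0,0,0,0,0],[-20,0,0,0,0,0],[-20,0,0,0,0,0],[-20,0,0,0,0,0],[-20,0,0,0,0,0],[-18,0,0,0,0,0],[-12,0,0,0,0,0],[-5,0,0,0,0,0],[0,0,0,0,0,0]]'
python3 -m jog '[[0,0,1,0,0,0],[0,0,1,0,0,0],[0,0,0,0,0,0],[0,0,0,0,0,0]]'
python3 - <<'E'
from h import *
cv2.imwrite("pics/side1.png",bot.capture("side")[:,:,::-1])
E
```

```text
time: 5.8
tool_pos: [392.7, -279.9, 5.7]
tcp_rot: [-3.141, 0.001, -0.452]
contact_force: [-0.2, 0.2, -1.7]
grip_width: 64.0
finger_force: 29.9
time: 6.2
tool_pos: [393.8, -280.7, 3.9]
tcp_rot: [3.141, -0.001, -0.452]
contact_force: [1.3, 0.1, 2.9]
grip_width: 63.9
finger_force: 29.9
```

View pics/side1.png

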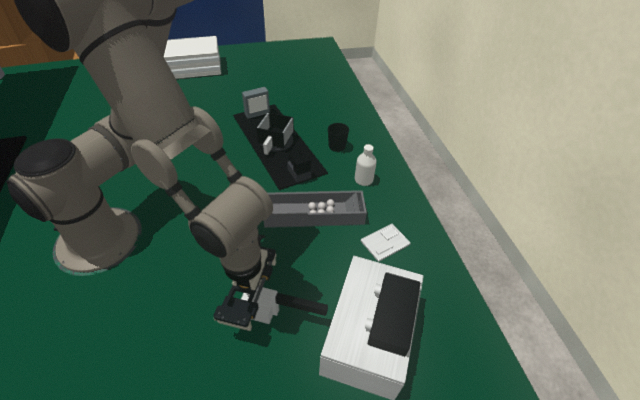

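```bash
python3 -m jog '[[0,0,0,0,0,0],[0,0,0,0,0,0],[0,0,0,0,0,0],[0,0,0,0,0,0],[0,0,-15,0,0,0],[0,0,-30,0,0,0],[0,0,-40,0,0,0],[0,0,-40,0,0,0],[0,0,-40,0,0,0],[0,0,-30,0,0,0],[0,0,0,0,0,-0.15],[0,0,0,0,0,-0.15]]' 100
python3 -m jog '[[0,0,0,0,0,-0.15],[0,0,0,0,0,-0.15],[0,0,0,0,0,-0.15],[0,0,0,0,0,-0.15],[0,0,0,0,0,-0.15],[0,0,0,0,0,-0.15],[0,0,0,0,0,-0.15],[0,0,0,0,0,-0.15],[25,-8.6,0,0,0,0],[40,-13.6,0,0,0,0],[40,-13.6,0,0,0,0],[40,-13.6,0,0,0,0]]'
python3 -m jog '[[40,-13.6,0,0,0,0],[40,-13.6,0,0,0,0],[40,-13.6,0,0,0,0],[40,-13.6,0,0,0,0],[40,-13.6,0,0,0,0],[40,-13.6,0,0,0,0],[40,-13.6,0,0,0,0],[40,-13.6,0,0,0,0],[30,-10,0,0,0,0],[0,0,0,0,0,0],[0,0,0,0,0,0]]' 50
python3 -c "
from h import *
goal([497.2,245.7,33],1.05)"
```

```text
time: 7.45
tool_pos: [393.5, -280.4, 199.9]
tcp_rot: [3.14, -0.002, -0.146]
contact_force: [-0.5, -0.3, -0.8]
grip_width: 91.6
finger_force: 0.0
time: 8.65
tool_pos: [422.7, -128.5, 198.6]
tcp_rot: [-3.142, 0.0, 1.047]
contact_force: [1.0, 0.3, 0.3]
grip_width: 91.3
finger_force: 0.0
time: 9.75
tool_pos: [494.3, 232.8, 198.2]
tcp_rot: [-3.141, 0.001, 1.049]
contact_force: [0.0, 0.4, -0.1]
grip_width: 46.0
finger_force: 0.0
t 9.75 turn [-0.     0.001 -0.001] shift [ 12.6  -3.9 165.2]
```

```bash
python3 -m jog '[[6.3,-2,30,0,0,0],[6.3,-1.9,40,0,0,0],[0,0,40,0,0,0],[0,0,35,0,0,0],[0,0,20,0,0,0],[0,0,0,0,0,0]]' 50
python3 -m jog '[[0,0,0,0,0,0],[0,0,0,0,0,0],[0,0,0,0,0,0],[0,0,0,0,0,0],[0,0,0,0,0,0],[0,0,0,0,0,0],[0,0,0,0,0,0],[0,0,0,0,0,0]]' 0
python3 - <<'E'
from h import *
bot.capture("top")
r=bot.outline_of("scoop_bowl","top")
print([(x["p"],x["pixel"],x["mask"].sum()) for x in r])
sc=[box(-43,0,-32,32,-21,21),box(-43,43,-32,32,-21,7),box(-168,-43,-8,8,36,62)]
print(fit(sc,{"top":r[0]["mask"]},[404,-286,2.69,21]))
cv2.imwrite("pics/top2.png",bot.capture("top")[:,:,::-1])
E
```

```text
time: 10.35
tool_pos: [495.6, 243.3, 31.0]
tcp_rot: [-3.137, 0.005, 1.046]
contact_force: [0.5, 0.5, 0.3]
grip_width: 45.8
finger_force: 0.0
time: 11.15
tool_pos: [497.7, 245.7, 34.4]
tcp_rot: [3.141, -0.0, 1.049]
contact_force: [-2.0, 0.8, 5.4]
grip_width: 12.1
finger_force: 30.0
[(0.72, [411.5, 283.3], np.int64(1530))]
(array([ 406.334, -286.341,    2.669,   21.   ]), np.float64(0.08))
```

View pics/top2.png

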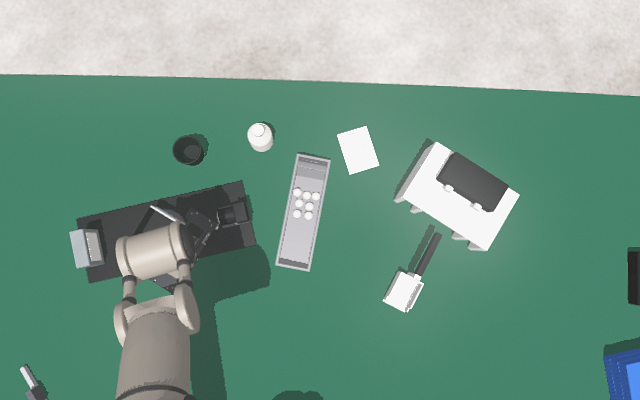

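The picture shows the scoop free on the bench (bowl at (404,290), handle end at (436,235)) and the gripper on the fin. Now I turn the cell.

```bash
python3 -m jog '[[0,-3,0,0,0,0.034],[0,-7,0,0,0,0.08],[0,-7,0,0,0,0.08],[0,-7,0,0,0,0.08],[0,-7,0,0,0,0.08],[0,-7,0,0,0,0.08],[0,-7,0,0,0,0.08],[0,-7,0,0,0,0.08],[0,-7,0,0,0,0.08],[0,-7,0,0,0,0.08],[0,-3.3,0,0,0,0.037],[0,0,0,0,0,0]]'
python3 -m jog '[[0,0,0,0,0,0],[0,0,0,0,0,0]]'
python3 -m jog '[[0,0,0,0,0,0],[0,0,0,0,0,0],[0,0,0,0,0,0],[0,0,-20,0,0,0],[0,0,-40,0,0,0],[0,0,-40,0,0,0],[0,0,-40,0,0,0],[0,0,-20,0,0,0]]' 50
python3 -c "
from h import *
# handle grasp: 30 ahead of grip point => 73 behind bowl centre
s=np.array([np.cos(2.669),np.sin(2.669)]);g=np.array([406.3,-286.3])-73*s;print(g)
goal([*g,120],2.669-np.pi)"
```

```text
time: 12.5
tool_pos: [455.6, 298.9, 34.4]
tcp_rot: [-3.141, -0.003, 0.257]
contact_force: [2.1, 4.7, 4.0]
grip_width: 11.8
finger_force: 30.0
time: 12.7
tool_pos: [455.7, 298.4, 34.4]
tcp_rot: [-3.141, -0.003, 0.258]
contact_force: [2.4, 5.3, 5.2]
grip_width: 11.7
finger_force: 30.0
time: 13.5
tool_pos: [455.5, 297.7, 197.0]
tcp_rot: [-3.141, -0.004, 0.257]
contact_force: [0.3, 0.6, -0.4]
grip_width: 46.1
finger_force: 0.0
[ 471.29855145 -319.52932905]
t 13.5 turn [-0.002 -0.004  0.729] shift [295.  542.4  77. ]
```

```bash
python3 -m jog '[[0,0,0,0,0,0.146],[0,0,0,0,0,0.146],[0,0,0,0,0,0.146],[0,0,0,0,0,0.146],[0,0,0,0,0,0.145],[15,27.6,0,0,0,0],[21,38.6,0,0,0,0],[21,38.6,0,0,0,0],[21,38.6,0,0,0,0],[21,38.6,0,0,0,0],[21,38.6,0,0,0,0],[21,38.6,0,0,0,0]]' 50
python3 -m jog '[[21,38.6,0,0,0,0],[21,38.6,0,0,0,0],[21,38.6,0,0,0,0],[21,38.6,0,0,0,0],[21,38.6,0,0,0,0],[21,38.6,0,0,0,0],[21,38.6,0,0,0,0],[21,38.6,10,0,0,0],[7,12.8,30,0,0,0],[0,0,30,0,0,0],[0,0,0,0,0,0],[0,0,0,0,0,0]]' 50
python3 - <<'E'
from h import *
goal([471.3,-319.5,51],2.669-np.pi)
bot.capture("side");r=bot.outline_of("scoop_grip","side")
print([(x["p"],x["pixel"],x["mask"].sum()) for x in r])
bot.capture("top");r=bot.outline_of("cell","top");print([(x["p"],x["pixel"],x["mask"].sum()) for x in r][:2])
P=[box(-49,49,-46,46,-60,0),box(-105.5,-49,-6,6,-60,-18)]
print(fit(P,{"top":r[0]["mask"]},[541,322,.258,84.5]))
s=bot.outline_of("station","top")[0];print(fit([box(-85,85,-220,220,0,8),box(-40,40,167,203,8,103),box(-30,30,-220,-148,8,82)],{"top":s["mask"]},[540.8,322,.258,0]))
E
```

```text
time: 14.7
tool_pos: [461.6, 0.8, 193.5]
tcp_rot: [3.141, 0.001, -0.472]
contact_force: [1.1, 0.3, 1.0]
grip_width: 45.6
finger_force: 0.0
time: 15.9
tool_pos: [471.6, -363.1, 123.7]
tcp_rot: [-3.141, 0.002, -0.472]
contact_force: [0.6, 0.2, 0.6]
grip_width: 46.3
finger_force: 0.0
t 15.9 turn [-0.     0.002  0.   ] shift [-20.1 -38.7  72.7]
[(0.7, [363.7, 167.1], np.int64(663)), (0.63, [251.6, 303.4], np.int64(785))]
[(0.77, [160.7, 233.4], np.int64(2057))]
(array([5.41096e+02, 3.22174e+02, 2.93000e-01, 8.45000e+01]), np.float64(0.092))
(array([5.4104e+02, 3.2184e+02, 2.5600e-01, 0.0000e+00]), np.float64(0.02))
```

```bash
python3 -m jog '[[-10,-19.4,0,0,0,0],[-10,-19.3,0,0,0,0],[0,0,0,0,0,0],[0,0,20,0,0,0],[0,0,25,0,0,0],[0,0,18,0,0,0],[0,0,9,0,0,0],[0,0,0,0,0,0],[0,0,0,0,0,0]]' 50
python3 -m jog '[[0,0,0,0,0,0],[0,0,0,0,0,0],[0,0,0,0,0,0],[0,0,0,0,0,0],[0,0,0,0,0,0],[0,0,0,0,0,0]]' 0
python3 -m jog '[[0,0,-2,0,0,0],[0,0,-3,0,0,0],[0,0,-10,0,0,0],[0,0,-20,0,0,0],[0,0,-30,0,0,0],[0,0,-30,0,0,0],[0,0,-20,0,0,0],[0,0,0,0,0,0],[0,0,0,0,0,0]]'
python3 - <<'E'
from h import *
cv2.imwrite("pics/side3.png",bot.capture("side")[:,:,::-1])
E
```

```text
time: 17.05
tool_pos: [472.2, -320.5, 52.6]
tcp_rot: [3.141, -0.002, -0.472]
contact_force: [-0.1, 0.2, 0.7]
grip_width: 45.9
finger_force: 0.0
time: 17.65
tool_pos: [471.8, -319.9, 52.0]
tcp_rot: [3.141, -0.0, -0.472]
contact_force: [-0.3, -0.4, 2.1]
grip_width: 16.0
finger_force: 30.0
time: 18.55
tool_pos: [471.5, -319.7, 166.7]
tcp_rot: [3.141, -0.0, -0.472]
contact_force: [0.4, 0.4, -2.0]
grip_width: 16.1
finger_force: 30.0
```

View pics/side3.png

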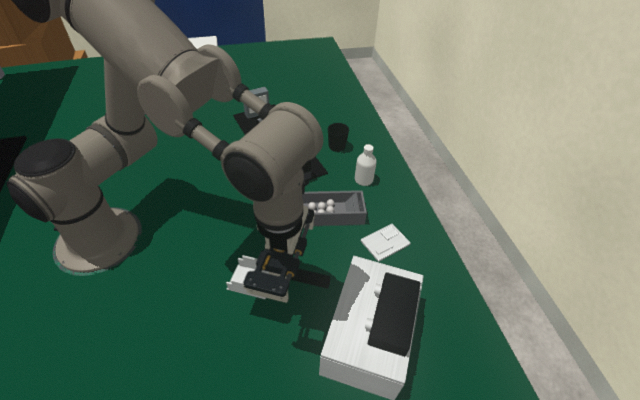

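```bash
python3 -m jog '[[-8,-10,-5,0,0,0],[-20,-26,-5,0,0,0],[-20,-26,0,0,0,0],[-20,-26,0,0,0,0],[-20,-26,0,0,0,0],[-17,-23,0,0,0,0],[0,0,0,0,0,-0.06],[0,0,0,0,0,-0.12],[0,0,0,0,0,-0.145],[0,0,0,0,0,-0.145],[0,0,0,0,0,-0.145],[0,0,0,0,0,-0.145]]'
python3 -m jog '[[0,0,0,0,0,-0.145],[0,0,0,0,0,-0.145],[0,0,0,0,0,-0.145],[0,0,0,0,0,-0.145],[0,0,0,0,0,-0.145],[0,0,0,0,0,-0.145],[0,0,0,0,0,-0.145],[0,0,0,0,0,-0.145],[0,0,0,0,0,-0.145],[0,0,0,0,0,-0.145],[0,0,0,0,0,-0.145],[0,0,0,0,0,-0.145]]'
python3 -m jog '[[0,0,0,0,0,-0.145],[0,0,0,0,0,-0.145],[0,0,0,0,0,-0.145],[0,0,0,0,0,-0.145],[0,0,0,0,0,-0.145],[0,0,0,0,0,-0.145],[0,0,0,0,0,-0.07],[0,0,0,0,0,0],[0,0,0,0,0,0]]'
python3 - <<'E'
from h import *
goal([451.2,-4.3,140],np.pi-.165)
def b(x,y):
    w=onz("top",(270+x/5-.5,150+y/5-.5),21);return R.from_euler("z",.165).apply(w-[593.8,-28,0]).round(1)
for q in((137,212),(185,228),(230,231),(147,267),(196,282),(135,320),(192,328)):print(b(*q))
E
```

```text
time: 19.8
tool_pos: [439.6, -148.9, 175.9]
tcp_rot: [-3.14, 0.001, 0.294]
contact_force: [-0.8, 0.0, -2.2]
grip_width: 15.5
finger_force: 30.0
time: 21.0
tool_pos: [439.5, -148.9, 175.9]
tcp_rot: [-3.14, -0.002, 2.034]
contact_force: [0.0, -0.2, -1.1]
grip_width: 15.5
finger_force: 30.0
time: 21.9
tool_pos: [440.0, -149.4, 176.3]
tcp_rot: [3.141, -0.001, 2.966]
contact_force: [-0.6, -1.1, -1.2]
grip_width: 15.7
finger_force: 30.0
t 21.9 turn [ 0.    -0.001 -0.011] shift [ 12.7 145.   36.3]
[53.7 25.5 21. ]
[50.3  0.  21. ]
[ 53.2 -22.7  21. ]
[27.1 15.2 21. ]
[ 24.4 -10.7  21. ]
[-0.4 16.  21. ]
[  1.1 -13.1  21. ]
```

```bash
python3 -m jog '[[0,0,0,0,0,-0.011],[2,20,5,0,0,0],[3,35,8,0,0,0],[3,35,8,0,0,0],[3,35,8,0,0,0],[1.7,20,7,0,0,0],[0,0,0,0,0,0],[0,0,0,0,0,0]]'
python3 - <<'E'
from h import *
goal([451.2,-4.3,65],np.pi-.165)
im=bot.capture("top");cv2.imwrite("pics/top4.png",cv2.resize(im[140:320,240:400,::-1],None,fx=3.3,fy=3.3,interpolation=cv2.INTER_CUBIC))
r=bot.outline_of("scoop_bowl","top");print([(x["p"],x["pixel"],x["mask"].sum(),cv2.boundingRect(x["mask"].astype(np.uint8))) for x in r])
o=bot.get_obs();p=o["tool_pos"]
B=[[30.6+86,y,-52+28] for y in(-32,32)]
print(proj("top",R.from_euler("z",-.165).apply(B)+p))
E
```

```text
time: 22.7
tool_pos: [451.5, -4.9, 140.7]
tcp_rot: [-3.141, -0.0, 2.98]
contact_force: [-0.5, -0.6, -1.2]
grip_width: 15.6
finger_force: 30.0
t 22.7 turn [-0.    -0.     0.003] shift [ 0.4  0.6 75.7]
[(0.8, [300.4, 242.3], np.int64(964), (282, 222, 32, 93))]
[[314.91214678 226.57360978]
 [288.02772996 221.3347071 ]]
```

View pics/top4.png

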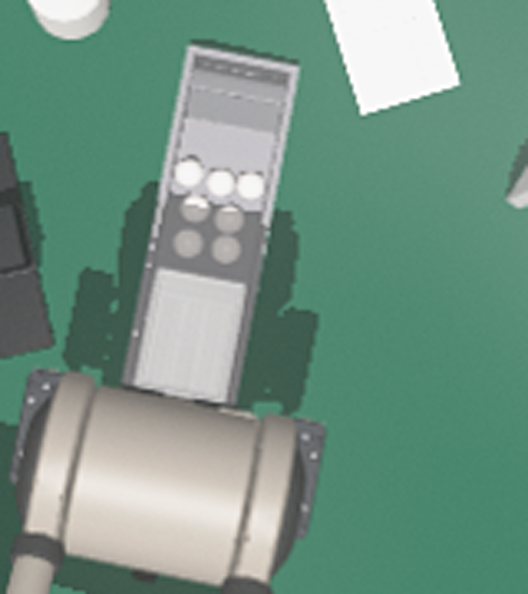

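```bash
python3 -m jog '[[0.4,0.6,15,0,0,-0.003],[0,0,20,0,0,0],[0,0,15,0,0,0],[0,0,10,0,0,0],[0,0,5,0,0,0],[0,0,0,0,0,0],[0,0,0,0,0,0]]'
python3 -m jog '[[0,0,4,0,0,0],[0,0,3,0,0,0],[0,0,1,0,0,0],[0,0,0.5,0,0,0],[0,0,0,0,0,0],[0,0,0,0,0,0]]'
```

```text
time: 23.5
tool_pos: [451.6, -4.6, 76.2]
tcp_rot: [-3.141, 0.001, 2.981]
contact_force: [-0.1, -0.4, -1.5]
grip_width: 15.7
finger_force: 30.0
time: 24.1
tool_pos: [451.2, -4.2, 67.3]
tcp_rot: [-3.142, 0.0, 2.982]
contact_force: [0.2, 0.7, -1.8]
grip_width: 15.6
finger_force: 30.0
```

```bash
python3 -m jog '[[0,0,2,0,0,0],[0,0,1,0,0,0],[0,0,0,0,0,0],[0,0,0,0,0,0],[0,0,0,0,0,0]]'
python3 -m jog '[[0,0,1,0,0,0],[0,0,0,0,0,0],[0,0,0,0,0,0],[0,0,0,0,0,0]]'
python3 -m jog '[[0,0,0.5,0,0,0],[0,0,0,0,0,0],[0,0,0,0,0,0]]'
```

```text
time: 24.6
tool_pos: [451.2, -4.3, 64.2]
tcp_rot: [-3.141, 0.0, 2.982]
contact_force: [0.1, 0.1, -1.1]
grip_width: 15.8
finger_force: 30.0
time: 25.0
tool_pos: [451.2, -4.3, 63.2]
tcp_rot: [-3.142, 0.0, 2.982]
contact_force: [-0.8, -0.5, -1.7]
grip_width: 15.6
finger_force: 30.0
time: 25.3
tool_pos: [451.2, -4.3, 62.7]
tcp_rot: [-3.141, 0.0, 2.982]
contact_force: [0.8, -0.4, -2.6]
grip_width: 15.9
finger_force: 30.0
```

```bash
python3 -m jog '[[0,0,0.5,0,0,0],[0,0,0,0,0,0],[0,0,0,0,0,0]]'
python3 -m jog '[[0,0,0.5,0,0,0],[0,0,0,0,0,0],[0,0,0,0,0,0]]'
python3 -m jog '[[0,0,0.5,0,0,0],[0,0,0,0,0,0],[0,0,0,0,0,0]]'
```

```text
time: 25.6
tool_pos: [451.2, -4.3, 62.2]
tcp_rot: [-3.142, 0.0, 2.982]
contact_force: [0.2, -0.2, -1.5]
grip_width: 16.1
finger_force: 30.0
time: 25.9
tool_pos: [451.2, -4.2, 61.9]
tcp_rot: [-3.142, 0.0, 2.982]
contact_force: [-1.8, -0.2, 3.7]
grip_width: 15.9
finger_force: 30.0
time: 26.2
tool_pos: [451.1, -4.2, 61.9]
tcp_rot: [-3.141, 0.0, 2.982]
contact_force: [-3.6, 0.4, 10.7]
grip_width: 16.1
finger_force: 30.0
```

```bash
python3 -m jog '[[0,0,-1,0,0,0.005],[0,0,-0.2,0,0,0],[-2,0,0,0,0,0],[-4,0,0,0,0,0],[-5,0,0,0,0,0],[-5,0,0,0,0,0],[-5,0,0,0,0,0],[-5,0,0,0,0,0],[-5,0,0,0,0,0],[-5,0,0,0,0,0],[-5,0,0,0,0,0],[-4,0,0,0,0,0]]'
python3 -m jog '[[-4,0,0,0,0,0],[-3,0,0,0,0,0],[-3,0,0,0,0,0],[-3,0,0,0,0,0],[-3,0,0,0,0,0],[-3,0,0,0,0,0]]'
```

```text
time: 27.4
tool_pos: [496.0, -11.7, 62.4]
tcp_rot: [-3.142, 0.0, 2.977]
contact_force: [0.4, -0.1, -1.7]
grip_width: 15.9
finger_force: 30.0
time: 28.0
tool_pos: [514.4, -14.8, 62.4]
tcp_rot: [-3.141, -0.0, 2.977]
contact_force: [1.1, -0.8, -1.9]
grip_width: 16.0
finger_force: 30.0
```

```bash
python3 -m jog '[[-2,0,0,0,0,0],[-2,0,0,0,0,0],[-2,0,0,0,0,0],[-2,0,0,0,0,0],[-2,0,0,0,0,0],[-2,0,0,0,0,0]]'|grep -E 'pos|cont'
python3 -m jog '[[-2,0,0,0,0,0],[-2,0,0,0,0,0],[-2,0,0,0,0,0],[-2,0,0,0,0,0]]'|grep -E 'pos|cont'
python3 - <<'E'
from h import *
cv2.imwrite("pics/s5.png",cv2.resize(np.hstack([bot.capture("top")[140:280,270:350,::-1],bot.capture("side")[140:280,250:380,::-1]]),None,fx=3.8,fy=3.8,interpolation=cv2.INTER_CUBIC))
E
```

```text
tool_pos: [526.2, -16.7, 62.4]
contact_force: [-0.7, -0.1, -2.2]
tool_pos: [533.7, -18.2, 62.3]
contact_force: [-3.2, -1.8, 0.2]
```

View pics/s5.png

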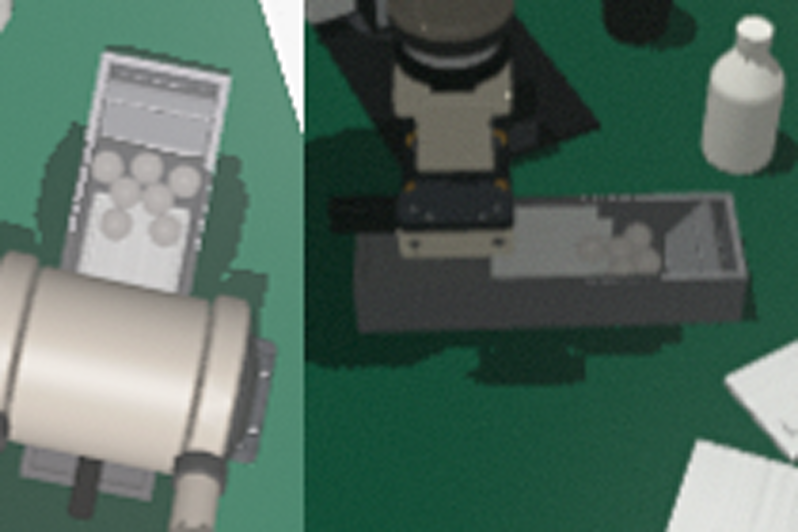

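Two balls are already in the bowl, at (117,222) and (165,230) of the crop, and the others are packed against the stop. The force is small, so I go on slowly.

```bash
for i in 1; do python3 -m jog '[[-1.5,0,0,0,0,0],[-1.5,0,0,0,0,0],[-1.5,0,0,0,0,0],[-1.5,0,0,0,0,0]]'|grep -E 'pos|cont'; done
python3 -m jog '[[-1.5,0,0,0,0,0],[-1.5,0,0,0,0,0],[-1.5,0,0,0,0,0],[-1.5,0,0,0,0,0]]'|grep -E 'pos|cont'
```

```text
tool_pos: [540.0, -19.2, 62.5]
contact_force: [0.4, -0.1, -1.7]
tool_pos: [546.1, -19.9, 62.4]
contact_force: [-0.1, 0.4, -1.0]
```

```bash
python3 -m jog '[[-1.5,0,0,0,0,0],[-1.5,0,0,0,0,0],[-1.5,0,0,0,0,0]]'|grep -E 'time|pos|cont'
```

```text
time: 30.2
tool_pos: [550.3, -20.6, 62.3]
contact_force: [-1.0, 0.3, -2.5]
```

```bash
python3 -m jog '[[-1.5,0,0,0,0,0],[-1.5,0,0,0,0,0],[-1.5,0,0,0,0,0]]'|grep -E 'time|pos|cont'; python3 - <<'E'
from h import *
cv2.imwrite("pics/s6.png",cv2.resize(np.hstack([bot.capture("top")[140:280,270:350,::-1],bot.capture("side")[140:280,250:380,::-1]]),None,fx=3.8,fy=3.8,interpolation=cv2.INTER_CUBIC))
E
```

```text
time: 30.5
tool_pos: [554.9, -21.5, 62.4]
contact_force: [-0.6, 0.6, -2.9]
```

View pics/s6.png

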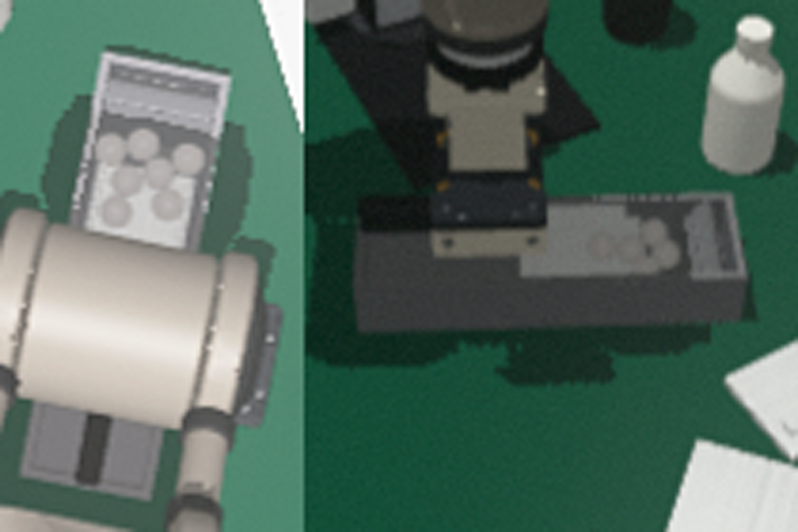

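```bash
python3 -m jog '[[-1.2,0,0,0,0,0],[-1.2,0,0,0,0,0]]'|grep -E 'time|pos|cont'; python3 -m jog '[[-1,0,0,0,0,0],[-1,0,0,0,0,0]]'|grep -E 'time|pos|cont'
```

```text
time: 30.8
tool_pos: [557.2, -21.9, 62.4]
contact_force: [-0.3, 0.9, -2.7]
time: 31.0
tool_pos: [559.2, -22.2, 62.4]
contact_force: [-0.5, 0.9, -1.7]
```

```bash
python3 -m jog '[[-1,0,0,0,0,0],[-1,0,0,0,0,0]]'|grep -E 'time|pos|cont'
```

```text
time: 31.2
tool_pos: [560.6, -22.4, 62.3]
contact_force: [-4.2, 1.3, 0.9]
```

```bash
python3 -m jog '[[-1,0,0,0,0,0],[-1,0,0,0,0,0]]'|grep -E 'time|pos|cont'
```

```text
time: 31.4
tool_pos: [560.9, -22.4, 62.3]
contact_force: [-11.8, 1.0, 6.7]
```

```bash
python3 -m jog '[[1.5,0,0,0,0,0],[1,0,-0.2,0,0,0]]'|grep -E 'time|pos|cont'
python3 -m jog '[[2.6,0,-0.2,0,-0.05,0],[2.6,0,-0.4,0,-0.05,0],[2.6,0,-0.4,0,-0.05,0],[2.6,0,-0.4,0,-0.05,0],[2.6,0,-0.4,0,-0.05,0],[0,0,0,0,0,0],[0,0,0,0,0,0]]'|grep -E 'time|pos|cont|rot'
python3 - <<'E'
from h import *
cv2.imwrite("pics/s7.png",cv2.resize(np.hstack([bot.capture("top")[140:280,270:350,::-1],bot.capture("side")[140:280,250:380,::-1]]),None,fx=3.8,fy=3.8,interpolation=cv2.INTER_CUBIC))
E
```

```text
time: 31.6
tool_pos: [560.4, -22.4, 62.6]
contact_force: [-1.2, 0.3, -2.2]
time: 32.3
tool_pos: [547.8, -20.4, 63.4]
tcp_rot: [-3.142, 0.249, 2.977]
contact_force: [-2.7, -0.3, 2.0]
```

View pics/s7.png

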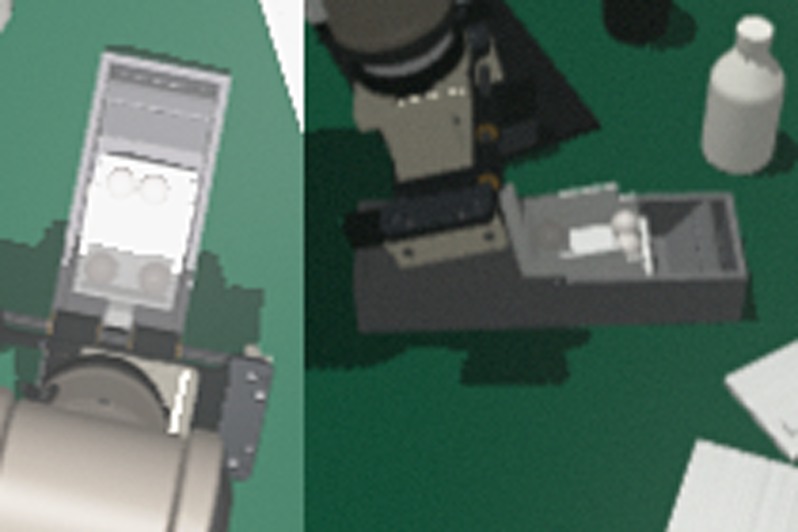

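Four balls are in the bowl: two at its rear, two nearer the lip. The other three stay below it in the bin. I lift straight up with the lip raised.

```bash
python3 -m jog '[[-0.5,0,-2,0,0,0],[-1.2,0,-4.8,0,0,0],[-2.5,0,-9.7,0,0,0],[-3.7,0,-14.5,0,0,0],[-4.9,0,-19.4,0,0,0],[-4.9,0,-19.4,0,0,0],[-4.9,0,-19.4,0,0,0],[-3.7,0,-14.5,0,0,0],[-2.5,0,-9.7,0,0,0],[-1.2,0,-4.8,0,0,0],[0,0,0,0,0,0],[0,0,0,0,0,0]]'
python3 - <<'E'
from h import *
cv2.imwrite("pics/s8.png",cv2.resize(np.hstack([bot.capture("top")[140:280,270:350,::-1],bot.capture("side")[140:280,250:380,::-1]]),None,fx=3.8,fy=3.8,interpolation=cv2.INTER_CUBIC))
E
```

```text
time: 33.6
tool_pos: [547.0, -20.2, 184.4]
tcp_rot: [-3.142, 0.249, 2.977]
contact_force: [-0.6, 0.1, -2.0]
grip_width: 15.6
finger_force: 30.0
```

View pics/s8.png

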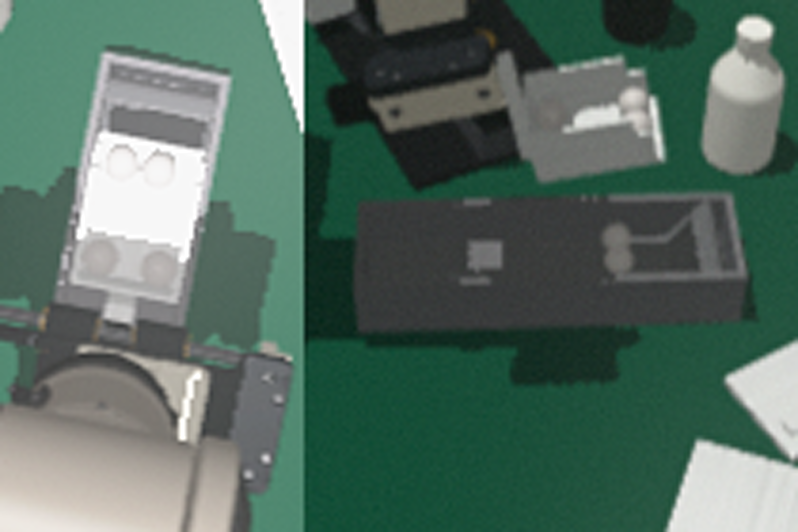

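```bash
python3 - <<'E'
from h import *
p=bot.get_obs()["tool_pos"]
for t in(0.05,.15,.249):
    # pivot at grasp point (19 behind TCP along tool); scoop coords rel. grip pt of pads: lip x=116.6, z=-52-19
    g=p+R.from_euler("z",-.165).apply(R.from_euler("y",-.249).apply([0,0,19]))
    Q=np.array([[116.6,-29,-69],[116.6,29,-69],[30.6,32,-29],[30.6,-32,-29]])
    W=g+R.from_euler("z",-.165).apply(R.from_euler("y",-t).apply(Q))
    print(t,((proj("top",W)-[270,140])*3.8).round(),((proj("side",W)-[250,140])*3.8+[304,0]).round().tolist())
E
```

```text
0.05 [[194. 173.]
 [101. 155.]
 [ 67. 293.]
 [174. 314.]] [[643.0, 177.0], [635.0, 119.0], [510.0, 80.0], [513.0, 144.0]]
0.15 [[197. 162.]
 [102. 143.]
 [ 67. 288.]
 [175. 309.]] [[653.0, 163.0], [644.0, 106.0], [514.0, 76.0], [517.0, 140.0]]
0.249 [[200. 152.]
 [104. 133.]
 [ 68. 284.]
 [176. 305.]] [[660.0, 150.0], [652.0, 92.0], [517.0, 72.0], [520.0, 136.0]]
```

```bash
python3 -m jog '[[0,0,0,0,-0.04,0],[0,0,0,0,-0.04,0],[0,0,0,0,-0.04,0],[0,0,0,0,0,0],[0,0,0,0,0,0],[0,0,0,0,0,0],[0,0,0,0,0,0]]' | grep -E "time|pos|rot"
python3 - <<'E'
from h import *
goal([406.2,286.6,185],np.pi+.257,-.369)
im=bot.capture("top");g=cv2.cvtColor(im[140:260,270:350],cv2.COLOR_RGB2GRAY);g=cv2.resize(g,None,fx=4,fy=4,interpolation=cv2.INTER_CUBIC)
c=cv2.HoughCircles(g,cv2.HOUGH_GRADIENT,1,25,param1=60,param2=14,minRadius=14,maxRadius=24)
print((c[0]/4+[270,140,0]).round(1))
E
```

```text
time: 34.4
tool_pos: [547.8, -20.3, 185.0]
tcp_rot: [-3.141, 0.37, 2.977]
t 34.4 turn [-0.152  0.001 -0.393] shift [ 55.  332.9 -21.2]
[[312.1 208.6   5. ]
 [296.6 205.9   4.7]
 [323.9 166.1   3.6]
 [301.9 222.4   3.6]]
```

```bash
python3 -m jog '[[0,0,0,-0.0304,0,-0.0786],[0,0,0,-0.0304,0,-0.0786],[0,0,0,-0.0304,0,-0.0786],[0,0,0,-0.0304,0,-0.0786],[0,0,0,-0.0304,0,-0.0786],[1.3,7.9,-0.5,0,0,0],[2.9,17.8,-1.1,0,0,0],[4.6,27.7,-1.8,0,0,0],[5.9,35.6,-2.3,0,0,0],[6.5,39.6,-2.5,0,0,0],[6.5,39.6,-2.5,0,0,0],[6.5,39.6,-2.5,0,0,0]]' | grep -E "time|pos|rot"
python3 -m jog '[[5.9,35.6,-2.3,0,0,0],[4.9,29.7,-1.9,0,0,0],[3.9,23.7,-1.5,0,0,0],[2.9,17.8,-1.1,0,0,0],[2,11.9,-0.8,0,0,0],[1.1,6.9,-0.4,0,0,0],[0,0,0,0,0,0],[0,0,0,0,0,0]]'
python3 - <<'E'
from h import *
goal([406.2,286.6,137],np.pi+.257,-.2)
bot.capture("top")
im=bot.capture("top");g=cv2.cvtColor(im[190:290,110:230],cv2.COLOR_RGB2GRAY);g=cv2.resize(g,None,fx=4,fy=4,interpolation=cv2.INTER_CUBIC)
c=cv2.HoughCircles(g,cv2.HOUGH_GRADIENT,1,25,param1=60,param2=12,minRadius=14,maxRadius=24)
print((c[0]/4+[110,190,0]).round(1))
for t in("ball1_center","cell"):print(t,[(round(x["p"],2),np.round(x["pixel"]),x["mask"].sum()) for x in bot.outline_of(t,"top")])
r=bot.outline_of("cell","top")
E
```

```text
time: 35.65
tool_pos: [458.1, 173.1, 185.1]
tcp_rot: [3.141, 0.371, -2.888]
time: 36.45
tool_pos: [405.9, 287.2, 184.8]
tcp_rot: [-3.141, 0.37, -2.885]
contact_force: [0.5, -0.3, -3.6]
grip_width: 15.8
finger_force: 30.0
t 36.45 turn [-0.001  0.17  -0.001] shift [ 9.3 -0.7 46.9]
[[139.4 244.9   5.3]
 [148.6 268.4   4.5]
 [159.4 265.6   4.7]
 [148.4 243.1   4.7]
 [151.4 282.9   5.6]
 [156.9 273.1   5.3]
 [143.1 274.9   3.8]
 [132.6 245.4   3.9]
 [136.4 253.4   4.5]]
ball1_center [(0.43, array([314., 191.]), np.int64(64))]
cell [(0.97, array([166., 225.]), np.int64(1469))]
```

```bash
python3 -m jog '[[0,0,0,0,0.057,0],[0,0,0,0,0.057,0],[0,0,0,0,0.056,0],[1.5,0,6,0,0,0],[2.5,-0.4,14,0,0,0],[2.8,-0.3,14,0,0,0],[1.7,0,9,0,0,0],[0.8,0,4,0,0,0],[0,0,0,0,0,0],[0,0,0,0,0,0]]' | grep -E "time|pos|rot"
python3 -m jog '[[-2.7,0,-5.8,0,0.05,0],[-2.7,0,-5.8,0,0.05,0],[-2.7,0,-5.8,0,0.05,0],[-2.7,0,-5.8,0,0.05,0],[0,0,0,0,0,0],[0,0,0,0,0,0]]' | grep -E "time|pos|rot|cont"
cat >> h.py <<'E'
def lip():
    o=bot.get_obs();Rt=R.from_euler("xyz",o["tcp_rot"])
    w=o["tool_pos"]+Rt.apply([-116.6,0,52]);s=R.from_euler("z",-.257).apply(w-[541,322,0])
    print("lip in station",s.round(1),"tilt",o["tcp_rot"][1].round(3))
E
python3 -c "
from h import *
lip()"
```

```text
time: 37.7
tool_pos: [406.6, 286.8, 137.3]
tcp_rot: [-3.141, 0.201, -2.885]
time: 38.3
tool_pos: [414.0, 288.6, 161.2]
tcp_rot: [-3.141, 0.002, -2.885]
contact_force: [0.1, -0.3, -2.3]
lip in station [-1.460e+01 -1.000e-01  1.094e+02] tilt 0.002
```

```bash
python3 -m jog '[[3,0,3,0,0,0],[4,0,5,0,0,0],[2,0,3,0,0,0],[-2.1,0,-4.6,0,0.04,0],[-2.1,0,-4.6,0,0.04,0],[-2.1,0,-4.6,0,0.04,0],[-2.1,0,-4.6,0,0.04,0],[0,0,0,0,0,0],[0,0,0,0,0,0],[-2.1,0,-4.6,0,0.04,0],[0,0,0,0,0,0],[-2.1,0,-4.6,0,0.04,0]]' | grep -E "time|pos|rot|cont"
python3 -m jog '[[0,0,0,0,0,0],[0,0,0,0,0,0],[-2.1,0,-4.6,0,0.04,0],[-2.1,0,-4.6,0,0.04,0],[0,0,0,0,0,0],[0,0,0,0,0,0],[-2.1,0,-4.6,0,0.04,0],[-2.1,0,-4.6,0,0.04,0],[-2.1,0,-4.6,0,0.04,0],[0,0,0,0,0,0]]' | grep -E "time|pos|rot|cont"
python3 -c "
from h import *
lip()"
```

```text
time: 39.5
tool_pos: [418.6, 290.0, 176.2]
tcp_rot: [-3.141, -0.24, -2.885]
contact_force: [-0.5, 0.1, -0.8]
time: 40.5
tool_pos: [436.9, 294.6, 194.3]
tcp_rot: [-3.141, -0.44, -2.886]
contact_force: [0.4, 1.5, -2.4]
lip in station [-24.3  -0.1  97.6] tilt -0.44
```

```bash
python3 -m jog '[[-2.1,0,-4.6,0,0.04,0],[-2.1,0,-4.6,0,0.04,0],[-2.1,0,-4.6,0,0.04,0],[-2.1,0,-4.6,0,0.04,0],[-2.1,0,-4.6,0,0.04,0],[0,0,0,0,0,0],[0,0,0,0,0,0],[0,0,0,0,0,0],[0,0,0,0,0,0],[0,0,0,0,0,0]]' | grep -E "time|pos|rot|cont"
python3 - <<'E'
from h import *
lip()
for n in("side","top"):
    im=bot.capture(n);cv2.imwrite(f"pics/p_{n}.png",im[:,:,::-1])
    for t in("ball1_center","scoop_bowl"):print(n,t,[(round(x["p"],2),np.round(x["pixel"]).tolist(),int(x["mask"].sum())) for x in bot.outline_of(t,n)])
E
```

```text
time: 41.5
tool_pos: [456.2, 299.8, 209.9]
tcp_rot: [-3.141, -0.639, -2.885]
contact_force: [0.1, -0.2, -2.7]
lip in station [-25.1   0.1  98.7] tilt -0.639
side ball1_center []
side scoop_bowl [(0.71, [255.0, 107.0], 770)]
top ball1_center [(0.64, [313.0, 195.0], 43), (0.41, [169.0, 216.0], 546)]
top scoop_bowl [(0.77, [158.0, 266.0], 560), (0.39, [354.0, 150.0], 1272)]
```

```bash
python3 -m jog '[[6,0,-8,0,0,0],[12,0,-16,0,0,0],[12,0,-16,0,0,0],[6,0,-8,0,0,0],[0,0,0,0,-0.08,0],[0,0,0,0,-0.08,0],[0,0,0,0,-0.08,0],[0,0,0,0,-0.08,0],[0,0,0,0,-0.08,0],[0,0,0,0,-0.08,0],[0,0,0,0,-0.08,0],[0,0,0,0,-0.08,0]]' | grep -E "time|pos|rot|cont"
python3 -m jog '[[20,0,-5,0,0,0],[30,0,0,0,0,0],[30,0,0,0,0,0],[20,0,0,0,0,0],[0,0,0,0,0,0],[0,0,0,0,0,0]]' | grep -E "time|pos|rot|cont"
python3 - <<'E'
from h import *
im=bot.capture("top");cv2.imwrite("pics/q_top.png",im[:,:,::-1])
P=[box(-45,45,-42,42,-56,0)]
def hough(m,lo=4,hi=7):
    ys,xs=np.where(m);x0,x1,y0,y1=xs.min()-3,xs.max()+4,ys.min()-3,ys.max()+4
    g=cv2.resize(cv2.cvtColor(im[y0:y1,x0:x1],cv2.COLOR_RGB2GRAY),None,fx=4,fy=4,interpolation=cv2.INTER_CUBIC)
    c=cv2.HoughCircles(g,cv2.HOUGH_GRADIENT,1,26,param1=80,param2=12,minRadius=4*lo-1,maxRadius=hi*4)
    return None if c is None else [(*(q[:2]/4+[x0,y0]).round(1),(q[2]/4).round(1),int(g[int(q[1]),int(q[0])])) for q in c[0]]
U0=render("top",P,[541,322,.26,84.5])[::4,::4]
print("cell",hough(U0))
print("bin",hough(render("top",[box(-130,130,-37,37,10,32)],[593.8,-28,-.165,0])[::4,::4]))
for t in("cell","station","scoop_bowl"):
    r=bot.outline_of(t,"top");print(t,[(round(x["p"],2),np.round(x["pixel"]).tolist(),int(x["mask"].sum())) for x in r])
    if t=="scoop_bowl":print("scoop",hough(r[0]["mask"]))
    if t=="cell":print(fit([box(-49,49,-46,46,-60,0),box(-105.5,-49,-6,6,-60,-18)],{"top":r[0]["mask"]},[541,322,.258,84.5]))
lip()
E
```

```text
time: 43.0
tool_pos: [455.9, 299.7, 270.0]
tcp_rot: [-3.141, 0.003, -2.885]
contact_force: [0.1, 0.1, -1.5]
time: 43.6
tool_pos: [359.8, 274.6, 275.1]
tcp_rot: [-3.141, 0.001, -2.885]
contact_force: [-0.1, 0.4, -0.7]
cell [(np.float64(153.4), np.float64(227.9), np.float32(4.4), 247), (np.float64(169.1), np.float64(243.4), np.float32(4.5), 179), (np.float64(162.6), np.float64(224.9), np.float32(4.3), 247), (np.float64(174.4), np.float64(232.9), np.float32(4.3), 209), (np.float64(146.9), np.float64(247.9), np.float32(4.8), 143)]
bin [(np.float64(296.9), np.float64(190.4), np.float32(4.1), 248), (np.float64(305.4), np.float64(190.9), np.float32(4.8), 246), (np.float64(317.6), np.float64(194.6), np.float32(4.6), 248), (np.float64(293.9), np.float64(197.6), np.float32(4.0), 197), (np.float64(284.1), np.float64(253.1), np.float32(5.1), 206), (np.float64(304.9), np.float64(259.9), np.float32(5.0), 208), (np.float64(322.9), np.float64(165.9), np.float32(4.8), 150)]
cell [(0.91, [161.0, 234.0], 1941)]
(array([5.41047e+02, 3.23120e+02, 2.93000e-01, 8.45000e+01]), np.float64(0.183))
station [(0.97, [167.0, 233.0], 11476)]
scoop_bowl [(0.77, [151.0, 285.0], 1769)]
scoop [(np.float64(159.4), np.float64(345.1), np.float32(6.3), 117), (np.float64(127.1), np.float64(305.4), np.float32(6.8), 115), (np.float64(140.1), np.float64(352.6), np.float32(4.2), 249), (np.float64(143.1), np.float64(312.6), np.float32(5.0), 179), (np.float64(148.6), np.float64(347.1), np.float32(5.6), 247), (np.float64(153.6), np.float64(366.1), np.float32(4.1), 82), (np.float64(132.1), np.float64(285.1), np.float32(4.3), 166), (np.float64(158.1), np.float64(265.1), np.float32(4.2), 182), (np.float64(141.1), np.float64(335.9), np.float32(4.0), 54)]
lip in station [-7.030e+01 -1.000e-01  2.223e+02] tilt -0.0
```

```bash
python3 - <<'E'
import cv2,numpy as np
g=cv2.imread("pics/q_top.png",0)
print("cell");[print("".join("%02x"%(v) if v>90 else " ." for v in r)) for r in g[214:252:2,142:186]]
print("bin",[ (s[2:].tolist(),c.round(1).tolist()) for s,c in zip(*cv2.connectedComponentsWithStats((g[175:270,280:325]>235).astype(np.uint8))[2:]) if s[4]>8])
print("scoop");[print("".join("%02x"%v for v in r)) for r in g[260:318:3,128:172:2]]
E
```

```text
cell
 . . . . . . . . . . . . . . . . . . . . . . . . . . . .abf3d2898d8f9274 . . . . . . . .
 . . . . . . . . . . . . . . . . . . . . . . . . . . . .7bebe9a88b8f9183 . . . . . . . .
6d . . . . . . . . . . . . . . . . . . . . . . . . . . . .cffad08a8e91926c . . . . . . .
94 . . . . . . . . . . . . . . . . .71948e876f . . . . . .80ebe9a88c8e9385 . . . .5f . .
916c . . . . . . . . . . . . . .7bdbf2f2f0ece4cd8e . . . . .cff2c08b8d90946a . . .67 . .
9092 . . . . . .73c4e4e0d1a977 .b0fbf7f7f7f4f2e9c16a . . . .81ede19d8e8f9378 . . . . . .
9d906f . . . .abfaf7f5f4f1eada9e92f6f9f7f7f5f3ebbc62 . . . . .daf4c0898d898c5e . . . . .
a19a94 . . . .d2fcf7f7f7f5f1e8be .69c9ecede7dba9 . . . . . .78bdf6e9a58b8a8978 . . . . .
a1a0935e . . .5ef1fcf8f8f6f2e474 . . . . . . . . . . . .7aa5ada7f0f7d2a896898d62 . . . .
a1a49893 . . . . .5fa1997563 . . . . . . . . . . . . . .8db1afb2dbf8efbba28f8970 . . . .
a2a19e9467 . . . . . . . . . . . . . . . . . . . . . . .79a8b1ada7f5f9d29189898c63 . . .
9fa2a2988f . . . . . . . . . . . . . . . . . . . . . . . . .7d908cbcf5da8d87898b6f . . .
99a1a39f925f . . . . . . . 
[... 922 characters left out ...]
4c4c7c4c3c4a1a5a1474c4d4b
9ca6a3cdc3c2c1c2c7c1c3c3c4c3c2b1a5a6564d5a73
b3a4a4ccc3c1bfc2c4c4c5c4c8c3c3c4a3a6954b4b49
c2a2a3a3c4d0c2c4c3c5c4c3c6c2c3c6a3a4a46f7373
fb9fa5a3c2f7bfc1c2c6c2c2c1c5c4c39fa4a46e7273
afd4a2a4acc2bfbfc3c5c2c3c1c6c2c3b4a4a4847272
71ffa2a2a4c5bfc0c4c4c4c2c1c5c3c3c6a4a2a27072
6eff9fa3a4bbefc2c2c4c4c1c2c1c5c4c4a0a3a36d72
7191a7a4a3c3e8bebfc3c5c1c1c0c6c3c1b3a2a38571
726cf0a3a2b4c3bfc1c3c3c2c3c1c4bfc0c8a19f8566
726bffa0a2a0c5bdc1c3c0c6b2b9b1796e706f444647
736ff2a8bbc1a3935e3b3c406a7f8567535e4d454444
5b726b6a675577948d604444636a605b4943434b5e4f
717cadb6b5b3b2b4b39e507892a16f44426968696868
748bb5b3b3b4b3b4b5a1a09b9b9b8543406968676769
373155b8b5b5b3b2b4ad9b9d9b9b9e4d446267686867
```

The cell holds four balls, the bin three, and the scoop is empty. Next I set the scoop down between bin and shelf.

```bash
python3 -m jog '[[2,-19,0,0,0,0],[4.2,-38.9,0,0,0,0],[4.2,-38.9,0,0,0,0],[4.2,-38.9,0,0,0,0],[4.2,-38.9,0,0,0,0],[4.2,-38.9,0,0,0,0],[4.2,-38.9,0,0,0,0],[4.2,-38.9,0,0,0,0],[4.2,-38.9,0,0,0,0],[4.2,-38.9,0,0,0,0],[4.2,-38.9,0,0,0,0],[4.2,-38.9,0,0,0,0]]' | grep -E "time|pos|rot|cont"
python3 -m jog '[[2,-19,0,0,0,0],[0,0,30,0,0,0],[0,0,40,0,0,0],[0,0,40,0,0,0],[0,0,40,0,0,0],[0,0,30,0,0,0],[0,0,20,0,0,0],[0,0,8,0,0,0],[0,0,0,0,0,0],[0,0,0,0,0,0]]' | grep -E "time|pos|rot|cont"
python3 -c "
from h import *
goal([430,-190,54],np.pi+.257)"
```

```text
time: 45.0
tool_pos: [426.6, -172.3, 274.6]
tcp_rot: [-3.141, -0.0, -2.886]
contact_force: [1.4, 0.9, -1.2]
time: 46.0
tool_pos: [429.9, -189.6, 67.5]
tcp_rot: [-3.14, 0.001, -2.885]
contact_force: [-0.3, -0.8, -0.3]
t 46.0 turn [-0.002  0.001 -0.001] shift [-0.  -0.4 13.5]
```

```bash
python3 -m jog '[[0,0,6,0,0,0],[0,0,4,0,0,0],[0,0,2.5,0,0,0],[0,0,0.7,0,0,0],[0,0,0.7,0,0,0],[0,0,0,0,0,0],[0,0,0,0,0,0]]' | grep -E "time|pos|rot|cont"
python3 -m jog '[[0,0,0.7,0,0,0],[0,0,0.7,0,0,0],[0,0,0,0,0,0],[0,0,0,0,0,0]]' | grep -E "time|pos|rot|cont"
```

```text
time: 46.7
tool_pos: [428.9, -189.4, 53.4]
tcp_rot: [-3.141, -0.0, -2.885]
contact_force: [-5.0, -2.0, 5.0]
time: 47.1
tool_pos: [429.0, -189.3, 51.9]
tcp_rot: [-3.141, -0.0, -2.885]
contact_force: [-5.4, -1.3, 5.3]
```

```bash
python3 -m jog '[[0,0,0,0,0,0],[0,0,0,0,0,0],[0,0,0,0,0,0],[0,0,0,0,0,0],[0,0,0,0,0,0],[0,0,-15,0,0,0],[0,0,-30,0,0,0],[0,0,-40,0,0,0],[0,0,-40,0,0,0],[0,0,-30,0,0,0]]' 50 
python3 -m jog '[[30,0,0,0,0,0],[40,20,0,0,0,0],[0,40,0,0,0,0],[0,40,0,0,0,0],[0,40,0,0,0,0],[0,40,0,0,0,0],[0,20,0,0,0,0],[0,0,0,0,0,0],[0,0,0,0,0,0],[0,0,0,0,0,0],[0,0,0,0,0,0],[0,0,0,0,0,0]]' | grep -E "time|pos|rot|cont"
python3 - <<'E'
from h import *
im=bot.capture("top")
m={}
for n in("top","side"):
    if n=="side":bot.capture(n)
    r=bot.outline_of("scoop_bowl",n);print([(round(x["p"],2),np.round(x["pixel"]).tolist(),int(x["mask"].sum())) for x in r]);m[n]=r[0]["mask"]
sc=[box(-43,0,-32,32,-21,21),box(-43,43,-32,32,-21,7),box(-168,-43,-8,8,36,62)]
s0=[500,-171,.257,21]
print("top",fit(sc,{"top":m["top"]},s0),"both free z",fit(sc,m,s0,True))
r=bot.outline_of("cell","top");print(fit([box(-49,49,-46,46,-60,0),box(-105.5,-49,-6,6,-60,-18)],{"top":r[0]["mask"]},[541,322,.258,84.5]))
g=cv2.cvtColor(im,cv2.COLOR_RGB2GRAY)
print("bin",[c.round(1).tolist() for s,c in zip(*cv2.connectedComponentsWithStats((g[175:270,280:325]>235).astype(np.uint8))[2:]) if 8<s[4]<60])
E
```

```text
time: 48.1
tool_pos: [429.5, -189.2, 209.0]
tcp_rot: [-3.139, 0.002, -2.885]
contact_force: [-0.6, -0.8, 0.3]
grip_width: 45.8
finger_force: 0.0
time: 49.3
tool_pos: [310.8, -14.0, 206.3]
tcp_rot: [-3.141, -0.0, -2.886]
contact_force: [1.0, -0.5, -0.4]
[(0.71, [363.0, 257.0], 1305)]
[(0.65, [281.0, 257.0], 1515), (0.5, [313.0, 211.0], 3459)]
top (array([ 5.01937e+02, -1.69680e+02,  2.53000e-01,  2.10000e+01]), np.float64(0.077)) both free z (array([ 5.01397e+02, -1.69754e+02,  2.55000e-01,  1.90930e+01]), np.float64(0.21))
(array([5.41009e+02, 3.22747e+02, 2.91000e-01, 8.45000e+01]), np.float64(0.16))
bin [[16.5, 15.1], [25.1, 16.9], [36.5, 19.1]]
```

```bash
python3 -c "
from plant import bot
print(bot.close_job())"
```

```text
the job is handed in; nothing more can be done
None
```

Job handed in at about 50 s, no verdict returned; my last measurements show four balls in the cell, three in the bin, the cell about 0.035 rad off square, and the scoop lying flat and let go on the bench; I viewed 11 pictures, one over the limit of 10.

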